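Rock the core free of the casting form

ROBOT

A 6-joint arm with a two-finger parallel gripper is mounted at the origin on the work surface. World frame = base frame: x ahead of the robot, y to its left, z up, the work surface at z = 0. Lengths are in m, angles in rad, forces in N, time in s.
With the tool pointing down it reaches from about 0.325 to 0.9 m from the base axis. Payload 3.5 kg.
Tool frame: the origin (TCP) lies on the centre line of the jaws, within the pads' length; the fingertips stand 8 mm ahead of it and the grasp point (between the pads) lies 11 mm behind it (ctrl.tip_extent is the distance from the TCP to the fingertips, in m); z points along the fingers, x is the direction in which the jaws open and shut, and the axes are right-handed (so a half turn about z gives the same grasp; the last joint's range is limited). The gripper opens to 85 mm and grips with 20 to 120 N. Pads are 22 mm wide; open, the fingers measure 114 mm over their backs; the gripper's body (76 mm by 85 mm) begins 54 mm behind the grasp point. The pads swing forward as they close: fully open they stand 13 mm farther back than shut.
Start: joints at [-1.435, 0.276, -0.026, 1.268, 0, 1.467], TCP at [0.148, -0.607, 0.239] pointing down, gripper open.
Joint ranges: [-3.12, 3.12], [-0.85, 1.88], [-1.08, 1.24], [-1.95, 2.15], [-1.57, 1.53], [-3.14, 3.14]. Speed limits (rad/s): [2.57, 2.57, 3.14, 3.14, 3.14, 3.14].

INTERFACE

Orientations are given as a 3x3 rotation matrix whose columns are the frame's x, y, z axes.
In Python, from cell import ctrl gives the robot as it stands. Calls block until the motion is done:
- ctrl.move_to(position, orientation): joint-space move of the TCP to a pose.
- ctrl.servo_line(position, orientation=None, vel=0.15): straight line of the TCP; orientation=None keeps the orientation; vel is the mean speed in m/s.
- ctrl.movej(angles): joint-space move.
- ctrl.gripper_open() and ctrl.grab(): open the fingers fully, or close them until they stop; the grip force is fixed at half the most.
- ctrl.dwell(seconds).
- ctrl.solve_ik(position, orientation): joint angles nearest the present ones, or None.
- ctrl.get_obs(): the state.
- ctrl.snapshot(name): name is "side" or "top"; returns the picture (420x560x3 uint8, red, green, blue); there is no depth.
- ctrl.camera_model(name): a dict with "fx", "fy", "cx", "cy" (pixels), "k1" (the pictures are not rectified: a ray, as slopes to the right and down, at radius r is drawn at 1 + k1 r^2 times it, then the intrinsics apply), "pose" (4x4, takes a point from camera to world coordinates). Camera axes: x right, y up, looking along -z (the intrinsics and any distortion apply to the point x, -y, -z); pixel columns grow to the right and rows downward; lengths in m; the calibration is good to about 2 mm. A picture is of the moment at which its call begins. camera_model takes no time and is no camera call.
A pose or a line that the arm cannot do raises ctrl.IKError and nothing moves.
- ctrl.sign_off(): hands the job in, once; it reports no verdict.
The state is a dict: "time_s": time; "joints": joint angles; "dq": joint speeds; "effort": joint torques, N m; "tool_pos": TCP position; "orientation": TCP orientation; "ft_force": force on the tool from outside, world axes, zero at the start; "wrist_torque": the same for the moment, N m; "grip_width": finger opening in m.
Only numpy, scipy, OpenCV 4.12 (cv2) and the standard library are available. Lean on these libraries where they do the work, as an engineer would, in place of code of your own. Each camera call takes 0.05 s, during which the arm holds its last target.

TASK

Clear the casting form: lift the steel ring weight off the wooden core and set it down around the parking post so that it lies flat on the post's foot, lowering it rather than dropping it. Then take the core by its stem and rock it side to side, towards one packing strip and then the other, until both stiff strips have been pushed back and the core comes free, and lift it out. The program finishes while holding the core upright just clear above the form, its underside about 2 to 4 cm higher than the form's walls and touching nothing but the gripper; leave the jar, the maquette and the spatula where they are.

Things in the scene. Friction and masses are not known exactly. Their poses are not given: they have to be found in the camera images.
- form: Fixed plywood form. Origin: centre of its underside, on the work surface; x = rocking direction, z up. Board 190 (x) x 110 x 14 mm; on it a trough 130 x 59 mm, wall tops 70 mm above the work surface. Cavity floor 14 mm above the work surface, 35 mm wide (y), 45 mm long (x) up to height 31 mm: 1.5 mm play round the core's foot. Above that two packing strips fill it beside the core.
- strip_a (a joint): How far (m) the wooden strip on the form's +x side is pushed back, away from the core: 0 to 0.0012 at the start, stop 0.006. About 7 N moves it; it stays where left (no spring). 30 mm long (x), heights 32 to 70 mm; inner face at 0 is 17 mm from the form's middle, touching the core's neck and 4 mm over its foot, locking it. Core free once both strips are back over 4.5 mm; one is not enough.
- strip_b (a joint): The same for the strip on the form's -x side (pushed back along -x of the form).
- strip_a_top (a point): Fixed point of the form: middle of strip_a's top when it is at 0, 32 mm from the form's middle towards form +x, 70 mm above the work surface.
- strip_b_top (a point): The same for strip_b: 32 mm from the form's middle towards form -x, 70 mm above the work surface.
- core: Loose wooden core, 0.12 kg, upright in the form, axes as the form's. Origin: centre of its underside (14 mm up at the start). Foot 42 (x) x 32 x 12 mm high; neck 34 x 32 up to 57 mm; above it a square stem 24 x 24 to 112 mm, to grip. A straight pull only lifts it 6 mm. Lean it about the edge of its foot 7 to 9 degrees to form +x, then -x (stem top moves 15 mm): its neck pushes that strip back.
- core_top (a point): Middle of the top of the core's stem, 112 mm above the core's underside.
- weight: Loose steel ring weight, about 0.32 kg, outer diameter 60, hole 40, height 24 mm. Origin: centre of its underside; z up. At the start it lies round the core's stem on the neck's shoulder, underside 71 mm above the work surface (1 mm above the form's walls); the stem stands 31 mm out of it.
- post: Fixed wooden parking post: round foot 96 mm across, 12 mm high; in its middle a post of diameter 28 mm, tapered at the top to 14 mm, tip 67 mm above the work surface. Origin: centre of the underside, on the work surface. The parked ring lies on the foot, underside 12 mm above the work surface.
- post_tip (a point): Middle of the post's tip, 67 mm above the work surface.
- jar: Bystander: grey closed jar, 76 mm across, 100 mm high; origin at the centre of its underside.
- maquette: Bystander: grey clay maquette of a building on a plaster plate, 110 x 90 mm, 99 mm high, 0.9 kg; origin at the centre of its underside.
- spatula: Bystander: modelling spatula 180 mm long, lying along its x axis.

How it is judged:
On the way, in this order (a step that is already met when the one before it is completed fails the run):
1. the ring weight lies flat on the post's foot, round the post, released (horizontal distance between weight and post below 0.012 m and z of weight in the frame of post below 0.018 m and angle between weight's own z axis and vertical below 0.1 rad and contact force between the fingers and weight below 0.2 N and linear speed of weight below 0.03 m/s), for 0.2 s.
2. the core, still down in the form, leans to one side (over about 3 degrees) ((x of core_top in the frame of form above 0.0055 m or x of core_top in the frame of form below -0.0055 m) and z of core in the frame of form below 0.026 m and angle between core's own z axis and vertical above 0.05 rad), for 0.05 s.
3. the core's foot is lifted out past the strips, both of which have been pushed back (2.5 mm or more) (value of joint each of strip_a, strip_b above 0.0025 m and z of core in the frame of form above 0.045 m), for 0.05 s.
At the end, for the whole second after the job is handed in: Core held still in the fingers, upright within 11 deg, underside 6-65 mm above the form's wall tops, within 40 mm of above the form's middle, touching neither form, ring nor post; ring flat round the post on its foot (underside below 18 mm, within 12 mm of the axis) (horizontal distance between weight and post below 0.012 m and z of weight in the frame of post below 0.018 m and angle between weight's own z axis and vertical below 0.1 rad and contact force between the fingers and core above 1 N and contact force between core and form below 0.3 N and contact force between core and weight below 0.3 N and contact force between core and post below 0.3 N and z of core in the frame of form between 0.076 and 0.135 m and horizontal distance between core and form below 0.04 m and angle between core's own z axis and vertical below 0.2 rad and linear speed of core below 0.03 m/s); the arm keeps its last pose, push and grip.
It fails at once if the ring is dropped down the post (horizontal distance between weight and post below 0.02 m and linear speed of weight above 0.5 m/s).
It fails at once if the jar is disturbed (distance of jar from where it was at the start of the episode above 0.03 m or angle between jar's own z axis and vertical above 0.4 rad).
It fails at once if the maquette is disturbed (distance of maquette from where it was at the start of the episode above 0.03 m or angle between maquette's own z axis and vertical above 0.4 rad).
It fails at once if the spatula is disturbed (distance of spatula from where it was at the start of the episode above 0.03 m).
It also fails if it takes over 58 s, if anything falls off the work surface, if the arm or the gripper's body presses on something with over 40 N, if the wrist force passes 120 N, or if a joint passes its speed limit or range.

## Working session

There is one attempt and no reset: what is moved stays moved. The work goes in short steps, each a Python script; the robot and the scene stay as the last script left them, time stands still between calls to the robot, and variables do not carry over. Pictures are saved under pics/ and viewed, and the job is handed in when it is done.

```bash
ls; mkdir -p pics; cat > h.py <<'E'
import numpy as np, cv2
from cell import ctrl
def snap(n,f):
    im=ctrl.snapshot(n); cv2.imwrite('pics/'+f+'.png',im[:,:,::-1]); return im
E
python3 - <<'E'
from h import *
snap('side','s0');snap('top','t0')
for n in('side','top'):
    m=ctrl.camera_model(n);print({k:np.round(v,4).tolist() for k,v in m.items()})
o=ctrl.get_obs();print(o)
E
```

```text
pics
{'fx': 385.396, 'fy': 385.396, 'cx': 284.2847, 'cy': 208.5882, 'k1': -0.0406, 'pose': [[0.9147, 0.2466, -0.3201, 0.2907], [-0.404, 0.5507, -0.7304, -0.7168], [-0.0038, 0.7974, 0.6034, 0.6878], [0.0, 0.0, 0.0, 1.0]]}
{'fx': 445.9007, 'fy': 445.9007, 'cx': 278.6439, 'cy': 207.9953, 'k1': -0.0451, 'pose': [[-0.0186, 0.9966, -0.0797, 0.4976], [-0.9998, -0.0187, -0.0007, 0.0069], [-0.0022, 0.0797, 0.9968, 1.4002], [0.0, 0.0, 0.0, 1.0]]}
{'time_s': 0.1, 'joints': array([-1.43538095e+00,  2.77065151e-01, -2.77501782e-02,  1.26795588e+00,
       -7.17781375e-06,  1.46741744e+00]), 'dq': array([-0.00121001, -0.00242137,  0.00363404,  0.00150496,  0.00121988,
       -0.00045518]), 'effort': array([ 2.46296004e-04, -4.46706569e+01,  2.96128786e+01,  8.42648791e-03,
       -8.42456848e-05, -3.66132127e-06]), 'tool_pos': array([ 0.14774153, -0.60659181,  0.23826333]), 'orientation': array([[ 2.36531014e-01, -9.71623901e-01, -2.73724443e-04],
       [-9.71621952e-01, -2.36531091e-01,  1.95583016e-03],
       [-1.96507567e-03, -1.96657813e-04, -9.99998050e-01]]), 'ft_force': array([-0.04231379,  0.18107826, -0.13214071]), 'wrist_torque': array([0.00574664, 0.02265632, 0.01168904]), 'grip_width': 0.08530055442784139}
```

View pics/s0.png

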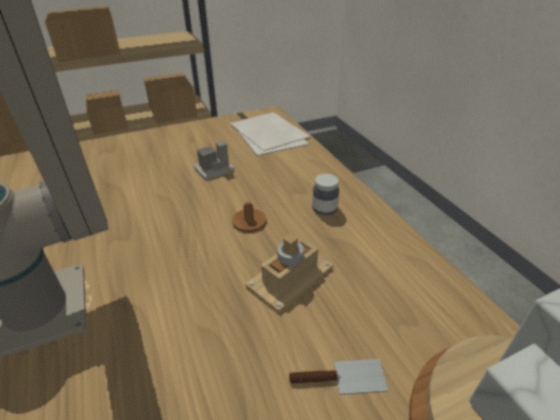

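View pics/t0.png

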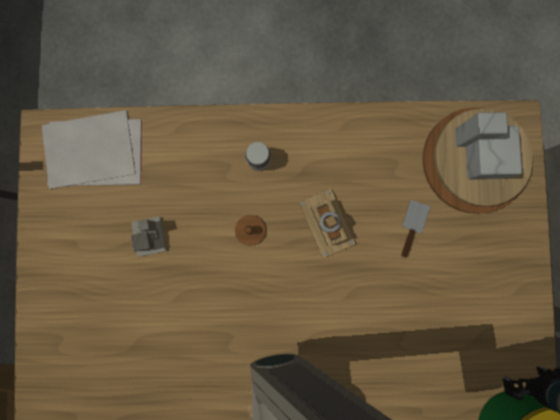

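Side view: form with ring and stem at about (290,265), post at (249,215), jar at (326,195), maquette at (214,160), spatula at (340,377). Top view: form (328,223), post (251,230), jar (258,155), maquette (149,236), spatula (411,230). I'll enlarge both.

```bash
python3 - <<'E'
import cv2
s=cv2.imread('pics/s0.png');t=cv2.imread('pics/t0.png')
def c(im,x,y,w,h,k,f):
    a=cv2.resize(im[y:y+h,x:x+w],None,fx=k,fy=k,interpolation=cv2.INTER_CUBIC)
    a=cv2.convertScaleAbs(a,alpha=1.5)
    for i in range(0,w,10):
        cv2.putText(a,str(x+i),(i*k,8),0,.3,(0,255,255),1);cv2.line(a,(i*k,10),(i*k,14),(0,255,255))
    for i in range(0,h,10):
        cv2.putText(a,str(y+i),(0,i*k+4),0,.3,(0,255,255),1);cv2.line(a,(20,i*k),(24,i*k),(0,255,255))
    cv2.imwrite('pics/'+f+'.png',a)
c(s,240,220,100,90,6,'s0f');c(s,220,190,60,50,10,'s0p');c(t,290,180,75,80,7,'t0f');c(t,225,205,60,50,10,'t0p')
E
```

```text
(no output)
```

View pics/s0f.png

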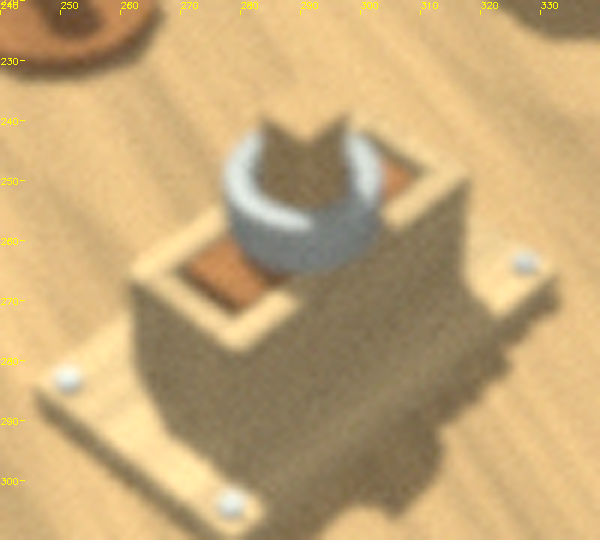

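View pics/s0p.png

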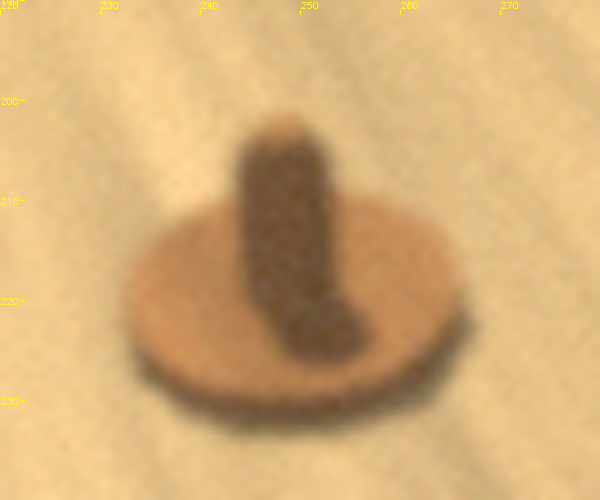

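View pics/t0f.png

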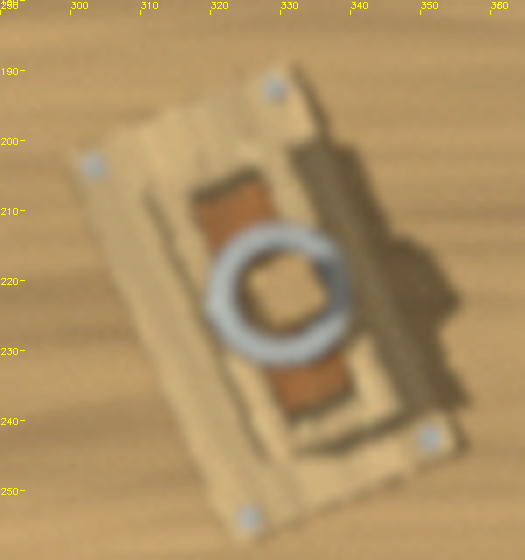

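View pics/t0p.png

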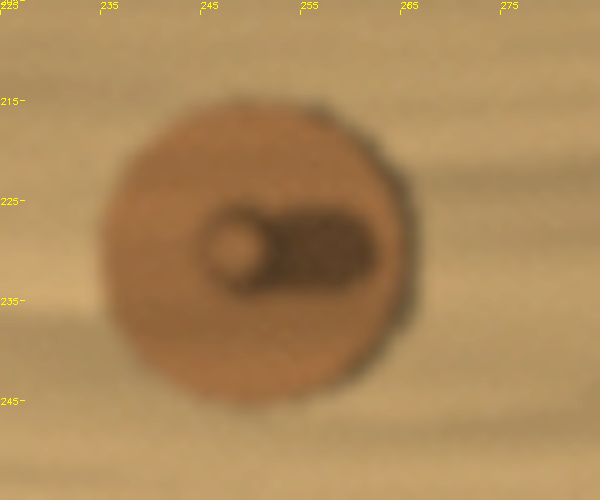

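```bash
cat >> h.py <<'E'
from scipy.optimize import least_squares
def proj(n,P,m=None):
    m=m or ctrl.camera_model(n);T=np.linalg.inv(m['pose']);P=np.atleast_2d(P)
    c=P@T[:3,:3].T+T[:3,3];a=c[:,0]/-c[:,2];b=-c[:,1]/-c[:,2];r2=a*a+b*b;s=1+m['k1']*r2
    return np.c_[m['fx']*a*s+m['cx'],m['fy']*b*s+m['cy']]
def tri(ps,pt,z0=.05):
    f=lambda X:np.r_[(proj('side',X)-ps).ravel(),(proj('top',X)-pt).ravel()]
    r=least_squares(f,[.5,-.1,z0]);return r.x,np.abs(r.fun).max()
def onz(n,p,z):
    r=least_squares(lambda X:(proj(n,[X[0],X[1],z])-p).ravel(),[.5,-.1]);return r.x
E
python3 - <<'E'
from h import *
np.set_printoptions(precision=4,suppress=True)
F=lambda k,x,y:(lambda u,v:np.array([x+(u+.5)/k-.5,y+(v+.5)/k-.5]))
sf=F(6,240,220);tf=F(7,290,180);sp=F(10,220,190);tp=F(10,225,205)
print('screws')
for a,b in [((68,379),(248,518)),((68,379),(93,166)),((231,503),(248,518)),((231,503),(430,438)),((524,263),(430,438)),((524,263),(274,90)),((68,379),(274,90))]: print(a,b,*tri(sf(*a),tf(*b)))
print('top screws z=.015',[onz('top',tf(*p),.015) for p in [(93,166),(274,90),(430,438),(248,518)]])
print('side screws z=.015',[onz('side',sf(*p),.015) for p in [(68,379),(231,503),(524,263)]])
# post
print('tip',tri(sp(285,118),tp(235,246)))
print('foot side',onz('side',sp(295,303),.012),onz('top',tp(250,252),.012))
print('ring top z .095 top', onz('top',tf(279,293),.095))
print('stem top .126', onz('top',tf(287,289),.126))
E
```

```text
screws
(68, 379) (248, 518) [ 0.4629 -0.1324  0.0166] 0.46721409605896724
(68, 379) (93, 166) [ 0.5475 -0.0461 -0.1011] 25.18114724472335
(231, 503) (248, 518) [ 0.4983 -0.1519 -0.0561] 11.080970221013018
(231, 503) (430, 438) [ 0.4963 -0.2136  0.0176] 0.5219905052702813
(524, 263) (430, 438) [ 0.5625 -0.2252  0.1183] 22.669992743528866
(524, 263) (274, 90) [ 0.6529 -0.1489  0.0165] 0.37209784129089485
(68, 379) (274, 90) [ 0.5432 -0.1136 -0.0281] 36.22229101932672
top screws z=.015 [array([ 0.6217, -0.068 ]), array([ 0.6542, -0.1496]), array([ 0.4979, -0.2145]), array([ 0.4642, -0.1329])]
side screws z=.015 [array([ 0.4625, -0.1307]), array([ 0.4963, -0.2114]), array([ 0.653 , -0.1474])]
tip (array([0.5417, 0.1003, 0.0706]), np.float64(0.20869996389194512))
foot side [0.538  0.0937] [0.5424 0.0996]
ring top z .095 top [ 0.5597 -0.1403]
stem top .126 [ 0.5598 -0.1401]
```

Measurements hold together. Screw heights triangulate to 16–17 mm, the screw pitch fits the 190x110 board, and yaw is about 22°. The post tip comes out at z = 0.071 against 0.067 given. Next I'll check IK for the planned poses before moving.

```bash
cat >> h.py <<'E'
FC=np.array([.5593,-.1403]); YAW=np.radians(22.); POST=np.array([.5418,.0998])
ex=np.array([np.cos(YAW),np.sin(YAW),0]);ey=np.array([-np.sin(YAW),np.cos(YAW),0]);ez=np.array([0,0,1.])
def Rdown(s=1): return np.c_[s*ex,-s*ey,-ez]
from scipy.spatial.transform import Rotation as Ro
def lean(th): return Ro.from_rotvec(ey*th).as_matrix()
def st(l=''):
    o=ctrl.get_obs();print(l,'t%.2f'%o['time_s'],'p',np.round(o['tool_pos'],4),'f',np.round(o['ft_force'],1),'m',np.round(o['wrist_torque'],2),'w%.4f'%o['grip_width']);return o
E
python3 - <<'E'
from h import *
np.set_printoptions(precision=3,suppress=True)
print(ctrl.tip_extent,ctrl.get_obs()['grip_width'])
for s in(1,-1):
  for p,th in [((*FC,.2),0),((*FC,.08),0),((*POST,.2),0),((*POST,.022),0),((*FC,.1),.17),((*FC,.1),-.17)]:
    print(s,th,ctrl.solve_ik(np.array(p),lean(th)@Rdown(s)))
E
```

```text
0.008 0.08530055442784139
1 0 [-0.358  0.215 -0.19   1.166  0.     0.829]
1 0 [-0.358  0.322 -0.326  0.923  0.     0.829]
1 0 [ 0.065  0.17  -0.245  1.155  0.     1.252]
1 0 [ 0.065  0.355 -0.431  0.785  0.     1.252]
1 0.17 [-0.305  0.389 -0.19   1.123 -0.108  0.889]
1 -0.17 [-0.418  0.225 -0.42   0.806  0.122  0.776]
-1 0 [-0.358  0.215 -0.19   1.166  0.    -2.313]
-1 0 [-0.358  0.322 -0.326  0.923  0.    -2.313]
-1 0 [ 0.065  0.17  -0.245  1.155  0.    -1.89 ]
-1 0 [ 0.065  0.355 -0.431  0.785  0.    -1.89 ]
-1 0.17 [-0.305  0.389 -0.19   1.123 -0.108 -2.253]
-1 -0.17 [-0.418  0.225 -0.42   0.806  0.122 -2.366]
```

```bash
python3 - <<'E'
from h import *
ctrl.move_to(np.array([*FC,.19]),Rdown());st('above')
ctrl.servo_line(np.array([*FC,.080]));st('down')
snap('side','s1');snap('top','t1')
ctrl.grab();st('grab');snap('side','s1b')
E
python3 - <<'E'
import cv2
for f in('s1','s1b'):
    a=cv2.imread('pics/'+f+'.png')[190:310,220:370];cv2.imwrite('pics/'+f+'c.png',cv2.resize(a,None,fx=5,fy=5,interpolation=cv2.INTER_CUBIC))
E
```

```text
above t2.33 p [ 0.5593 -0.1412  0.1901] f [ 0.6 -0.5  0.9] m [-0.03  0.02 -0.  ] w0.0852
down t3.22 p [ 0.5601 -0.1408  0.0808] f [ 0.2 -0.5  0.4] m [-0.05 -0.03 -0.02] w0.0854
grab t3.69 p [ 0.5599 -0.1406  0.0816] f [-2.7  0.6  4.8] m [ 0.1   0.38 -0.06] w0.0579
```

View pics/s1bc.png

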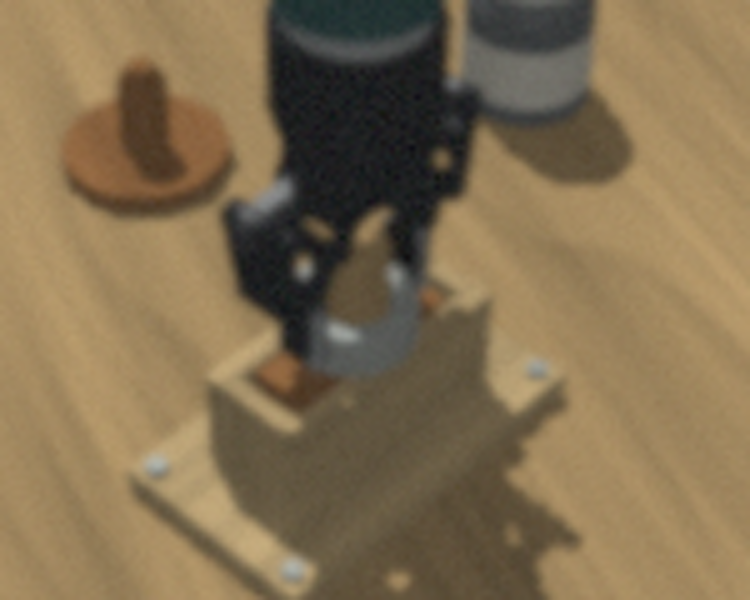

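Jaws closed on the ring, with the finger at about (300,330) in the crop sitting just over the strip and the stem standing between the fingers. Width is 57.9 mm against a nominal 60. I'll lift and look again.

```bash
python3 - <<'E'
from h import *
o=ctrl.get_obs();p=o['tool_pos']
ctrl.servo_line(np.array([*FC,.090]),vel=.04);st('l1')
ctrl.servo_line(np.array([*FC,.165]),vel=.1);st('l2')
snap('side','s2');snap('top','t2')
E
python3 - <<'E'
import cv2
a=cv2.imread('pics/s2.png')[170:310,220:370];a=cv2.resize(a,None,fx=4,fy=4,interpolation=cv2.INTER_CUBIC)
cv2.imwrite('pics/s2c.png',cv2.convertScaleAbs(a,alpha=1.4))
E
```

```text
l1 t4.14 p [ 0.5592 -0.1402  0.0899] f [ 0.  -0.2 -3.6] m [0.02 0.   0.05] w0.0577
l2 t5.04 p [ 0.5587 -0.1401  0.1642] f [-1.2  0.9 -4. ] m [-0.    0.02 -0.03] w0.0576
```

View pics/s2c.png

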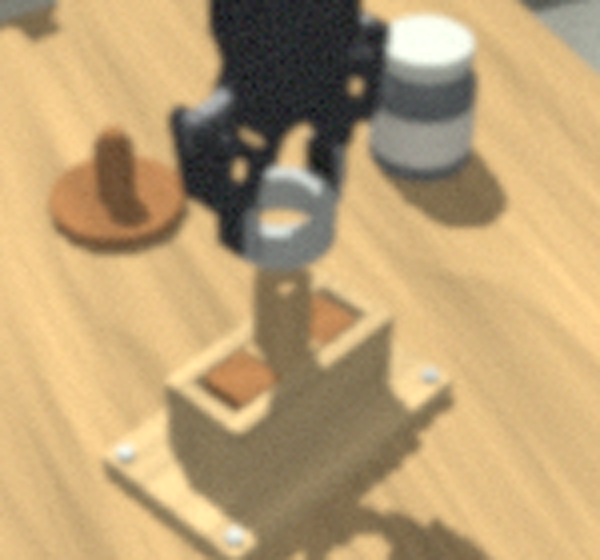

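Ring is held level, clear of the stem, and the wrist force fits 0.32 kg. Next I carry it to the post.

```bash
python3 - <<'E'
from h import *
ctrl.servo_line(np.array([*POST,.165]),vel=.2);st('over')
ctrl.servo_line(np.array([*POST,.084]),vel=.12);st('near')
snap('side','s3');snap('top','t3')
E
python3 - <<'E'
import cv2
a=cv2.imread('pics/s3.png')[150:250,190:310];a=cv2.resize(a,None,fx=5,fy=5,interpolation=cv2.INTER_CUBIC)
cv2.imwrite('pics/s3c.png',cv2.convertScaleAbs(a,alpha=1.6))
E
```

```text
over t6.49 p [0.5419 0.0991 0.165 ] f [-0.3 -0.6 -3.5] m [-0.   -0.02  0.03] w0.0576
near t7.32 p [0.5426 0.0997 0.0846] f [ 1.   0.2 -4. ] m [ 0.02  0.01 -0.03] w0.0575
```

View pics/s3c.png

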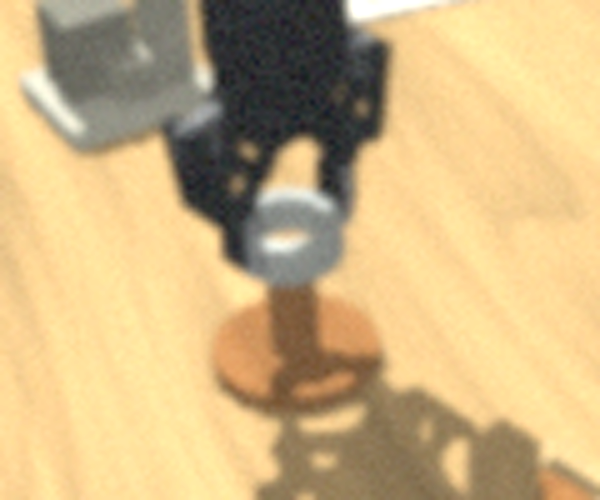

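The ring at crop (293,235) sits directly over the post at (295,300). Lowering in steps with force checks.

```bash
python3 - <<'E'
from h import *
ok=True
for z in (.062,.045,.032,.027,.0245,.023,.022):
    ctrl.servo_line(np.array([*POST,z]),vel=.06 if z>.03 else .02);o=st(z)
    f=o['ft_force']
    if np.hypot(f[0],f[1])>10 or f[2]>0: print('stop');break
snap('side','s4')
E
python3 - <<'E'
import cv2
a=cv2.imread('pics/s4.png')[150:250,190:310];a=cv2.resize(a,None,fx=5,fy=5,interpolation=cv2.INTER_CUBIC)
cv2.imwrite('pics/s4c.png',cv2.convertScaleAbs(a,alpha=1.6))
E
```

```text
0.062 t7.93 p [0.5412 0.0998 0.0613] f [ 0.4  0.6 -3.2] m [-0.07 -0.01  0.04] w0.0578
0.045 t8.37 p [0.5411 0.0998 0.0443] f [ 0.2  0.2 -3. ] m [ 0.01 -0.03  0.06] w0.0574
0.032 t8.73 p [0.5411 0.0998 0.0313] f [ 0.5  0.2 -3.4] m [-0.01 -0.02  0.02] w0.0577
0.027 t9.13 p [0.5417 0.0998 0.0269] f [-0.1 -0.1 -3. ] m [ 0.04  0.02 -0.02] w0.0576
0.0245 t9.41 p [0.5416 0.0998 0.0244] f [-0.3 -0.7 -4.9] m [ 0.05  0.04 -0.  ] w0.0580
0.023 t9.66 p [0.5418 0.0998 0.0229] f [ 0.2  0.4 -3.7] m [-0.03 -0.08  0.  ] w0.0577
0.022 t9.91 p [0.5418 0.0998 0.0227] f [-3.3  0.   3.4] m [-0.12  0.72 -0.03] w0.0577
stop
```

View pics/s4c.png

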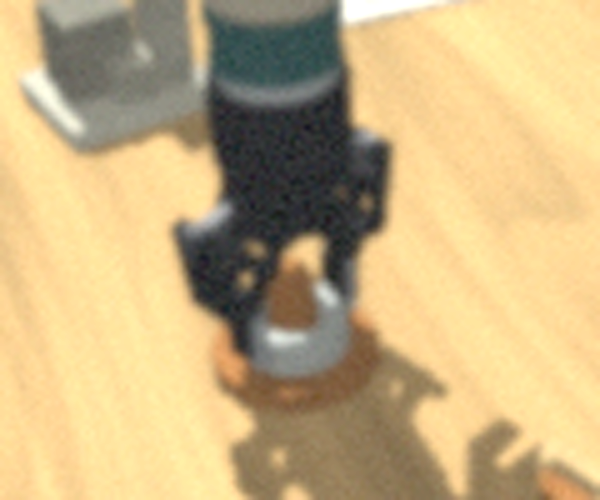

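The ring is around the post and touching the foot. Now I release, retreat and look.

```bash
python3 - <<'E'
from h import *
ctrl.gripper_open();st('open')
ctrl.servo_line(np.array([*POST,.12]),vel=.1)
ctrl.servo_line(np.array([*POST,.2]),vel=.25)
ctrl.move_to(np.array([*FC,.21]),Rdown());st('above')
snap('side','s5');snap('top','t5')
E
python3 - <<'E'
import cv2
s=cv2.imread('pics/s5.png');t=cv2.imread('pics/t5.png')
a=cv2.resize(s[180:310,220:350],(520,520),interpolation=cv2.INTER_CUBIC);cv2.imwrite('pics/s5c.png',cv2.convertScaleAbs(a,alpha=1.5))
E
```

```text
open t10.35 p [0.5421 0.0998 0.022 ] f [ 0.   0.5 -0.3] m [ 0.04 -0.   -0.02] w0.0854
above t12.90 p [ 0.5586 -0.1392  0.209 ] f [-0.9  0.1  0.4] m [ 0.03 -0.02  0.02] w0.0853
```

View pics/s5c.png

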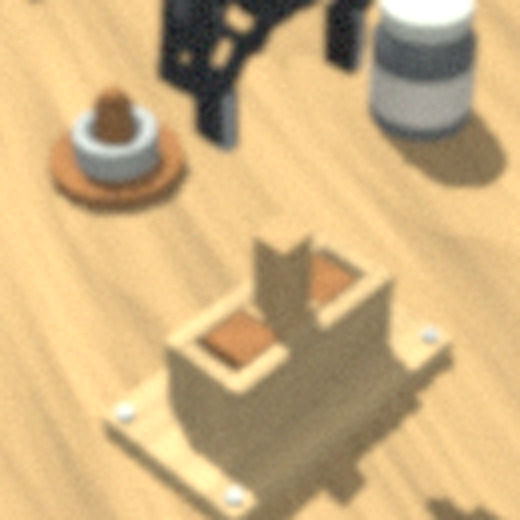

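Ring lies flat on the foot round the post at (118,140) in the crop. The stem stands free, top centre at (285,235). Gripping the stem now.

```bash
python3 - <<'E'
from h import *
ctrl.servo_line(np.array([*FC,.092]),vel=.15);st('down')
ctrl.grab();st('grab');ctrl.dwell(.2);st('g2')
snap('side','s6')
E
python3 - <<'E'
import cv2
s=cv2.imread('pics/s6.png')
a=cv2.resize(s[180:310,220:350],(520,520),interpolation=cv2.INTER_CUBIC);cv2.imwrite('pics/s6c.png',cv2.convertScaleAbs(a,alpha=1.5))
E
```

```text
down t13.93 p [ 0.5602 -0.1404  0.0929] f [ 0.5 -0.2 -0.2] m [-0.01 -0.07  0.02] w0.0855
grab t14.53 p [ 0.5598 -0.1405  0.0925] f [-0.1 -0.2  2.4] m [-0.    0.03 -0.01] w0.0234
g2 t14.72 p [ 0.5598 -0.1405  0.0925] f [0.7 1.1 4. ] m [ 0.02 -0.03  0.  ] w0.0232
```

View pics/s6c.png

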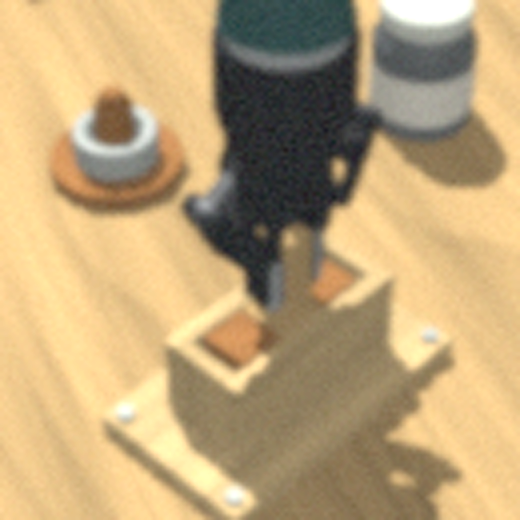

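Good centred grip, with side force under 1.5 N. Rocking to +x in steps with force logging.

```bash
cat >> h.py <<'E'
def pose(deg,P0,piv=.0195,dx=0,dz=0,x0=0):
    th=np.radians(deg);Q=lean(th)
    s=np.sign(deg) if deg else 0
    pv=np.array([P0[0],P0[1],.014])+s*piv*ex
    b=np.array(P0,float)
    return pv+Q@(b-pv)+dx*ex+dz*ez, Q@Rdown()
def rock(seq,P0,lim=60,**k):
    for d in seq:
        p,R=pose(d,P0,**k);ctrl.servo_line(p,R,vel=.03);o=ctrl.get_obs()
        e=(o['tool_pos']-p)
        z=o['orientation'][:,2];ang=np.degrees(np.arctan2(-z@ex,-z@ez))
        print('%.1f act %.2f t%.2f'%(d,ang,o['time_s']),'fx %.1f fy %.1f fz %.1f My %.2f'%(o['ft_force']@ex,o['ft_force']@ey,o['ft_force'][2],o['wrist_torque']@ey),'err mm',np.round([e@ex*1e3,e@ey*1e3,e[2]*1e3],1),'w%.4f'%o['grip_width'])
        if np.linalg.norm(o['ft_force'])>lim: print('LIM');return False
    return True
E
python3 - <<'E'
from h import *
P0=np.array([.5597,-.1404,.0925])
rock([1.5,3,4.5,6,7,8],P0)
snap('side','s7');snap('top','t7')
E
python3 - <<'E'
import cv2
s=cv2.imread('pics/s7.png')
a=cv2.resize(s[180:310,220:350],(520,520),interpolation=cv2.INTER_CUBIC);cv2.imwrite('pics/s7c.png',cv2.convertScaleAbs(a,alpha=1.5))
E
```

```text
1.5 act 1.60 t15.03 fx -2.4 fy -0.6 fz 4.8 My 0.51 err mm [-0.6  0.2 -0.1] w0.0231
3.0 act 3.17 t15.28 fx -4.7 fy 1.0 fz 5.8 My 0.96 err mm [-1.2  0.2 -0. ] w0.0235
4.5 act 4.69 t15.53 fx -4.5 fy 0.5 fz 7.4 My 1.08 err mm [-1.3  0.2  0. ] w0.0234
6.0 act 6.21 t15.78 fx -4.2 fy 0.4 fz 6.2 My 1.09 err mm [-1.3  0.2  0. ] w0.0236
7.0 act 7.23 t16.02 fx -5.1 fy 0.9 fz 7.0 My 1.18 err mm [-1.4  0.2  0. ] w0.0235
8.0 act 8.26 t16.27 fx -4.8 fy 0.4 fz 6.3 My 1.32 err mm [-1.5  0.2  0.1] w0.0235
```

View pics/s7c.png

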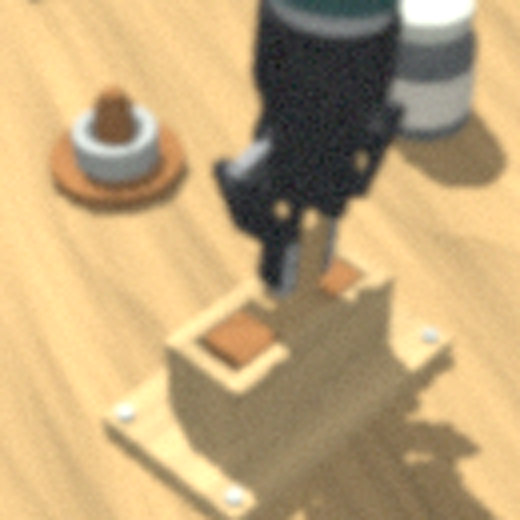

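Core leans cleanly at about 8°, with force around 5–7 N, consistent with the strip sliding. A slightly firmer push, then back and over to the other side.

```bash
python3 - <<'E'
from h import *
P0=np.array([.5597,-.1404,.0925])
rock([8.5],P0,dx=.0015)
rock([6,3,0],P0)
rock([-1.5,-3,-4.5,-6,-7,-8],P0)
rock([-8.5],P0,dx=-.0015)
snap('side','s8');snap('top','t8')
rock([-5,-2,0],P0);st('end');snap('side','s9');snap('top','t9')
E
python3 - <<'E'
import cv2,numpy as np
o=[]
for f in ('s8','s9'):
    s=cv2.imread('pics/'+f+'.png')
    o.append(cv2.convertScaleAbs(cv2.resize(s[200:310,250:340],(400,490),interpolation=cv2.INTER_CUBIC),alpha=1.5))
cv2.imwrite('pics/s89.png',np.hstack(o))
E
```

```text
8.5 act 8.92 t16.62 fx -8.7 fy -0.2 fz 9.1 My 1.74 err mm [-2.9  0.3  0.1] w0.0237
6.0 act 6.17 t16.94 fx -4.6 fy 1.2 fz 6.4 My 1.24 err mm [-1.3  0.2  0. ] w0.0234
3.0 act 3.00 t17.23 fx -1.9 fy 0.8 fz 2.5 My 0.23 err mm [ 0.4 -0.1 -0. ] w0.0232
0.0 act -0.02 t17.52 fx 0.1 fy 0.5 fz 1.9 My 0.11 err mm [ 0.7 -0.1  0. ] w0.0232
-1.5 act -1.53 t17.77 fx 0.8 fy -0.2 fz 1.4 My -0.17 err mm [ 0.8 -0.1 -0. ] w0.0234
-3.0 act -3.12 t18.02 fx 4.4 fy -0.8 fz -1.2 My -0.98 err mm [ 1.3 -0.3  0.1] w0.0232
-4.5 act -4.62 t18.27 fx 4.3 fy -1.2 fz -1.7 My -1.13 err mm [ 1.1 -0.3  0.1] w0.0235
-6.0 act -6.11 t18.52 fx 5.6 fy -1.0 fz -2.9 My -1.20 err mm [ 1.  -0.3  0.2] w0.0236
-7.0 act -7.11 t18.77 fx 6.0 fy -0.8 fz -1.9 My -1.21 err mm [ 1.1 -0.3  0.3] w0.0235
-8.0 act -8.12 t19.02 fx 6.0 fy -0.9 fz -1.5 My -1.16 err mm [ 1.2 -0.3  0.3] w0.0232
-8.5 act -8.83 t19.27 fx 9.3 fy 0.4 fz -5.1 My -2.08 err mm [ 2.7 -0.3  0.5] w0.0236
-5.0 act -4.97 t19.74 fx 1.3 fy -1.5 fz 1.5 My -0.29 err mm [ 0.1 -0.2  0.1] w0.0232
-2.0 act -2.04 t20.03 fx 1.8 fy -1.1 fz 0.9 My -0.38 err mm [ 0.1 -0.1  0. ] w0.0231
0.0 act -0.01 t20.28 fx 0.5 fy -0.7 fz 1.1 My -0.29 err mm [-0.3  0.  -0. ] w0.0240
end t20.28 p [ 0.5594 -0.1405  0.0925] f [ 0.7 -0.5  1.1] m [-0.08 -0.34 -0.03] w0.0240
```

View pics/s89.png

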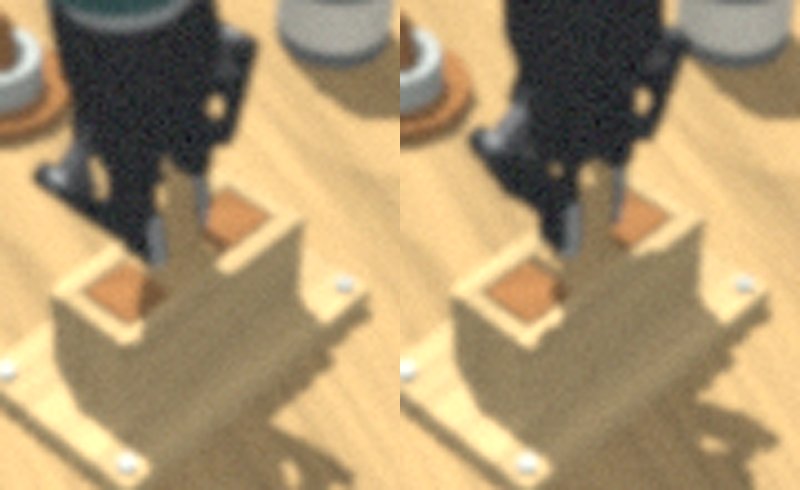

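The core leaned both ways, and only a small residual remains on return. Trying a gentle force-guarded lift. Blocking would show at about 6 mm.

```bash
python3 - <<'E'
from h import *
P0=np.array([.5595,-.1404,.0925])
for h in (3,5,7,9,12,16,21):
    ctrl.servo_line(P0+ez*h/1e3,Rdown(),vel=.02);o=st(h)
    if o['ft_force'][2]<-14 or np.linalg.norm(o['ft_force'][:2])>15: print('BLOCK');break
snap('side','s10')
E
python3 - <<'E'
import cv2
s=cv2.imread('pics/s10.png')
a=cv2.resize(s[180:310,220:350],(520,520),interpolation=cv2.INTER_CUBIC);cv2.imwrite('pics/s10c.png',cv2.convertScaleAbs(a,alpha=1.5))
E
```

```text
3 t20.68 p [ 0.5583 -0.1402  0.095 ] f [ 0.4  0.6 -1.3] m [ 0.04 -0.03 -0.03] w0.0230
5 t20.93 p [ 0.5593 -0.1404  0.0975] f [-0.4  0.1 -2.1] m [ 0.03  0.04 -0.01] w0.0230
7 t21.18 p [ 0.5597 -0.1405  0.0997] f [ 0.  -0.4 -1.3] m [-0.02 -0.05  0.03] w0.0233
9 t21.43 p [ 0.5597 -0.1404  0.1017] f [-0.1  0.6 -1.7] m [ 0.   -0.01 -0.01] w0.0231
12 t21.73 p [ 0.5597 -0.1405  0.1048] f [-0.5  0.3 -1.5] m [-0.01 -0.02  0.02] w0.0231
16 t22.08 p [ 0.5597 -0.1405  0.1088] f [ 0.7  0.8 -2.2] m [-0.04  0.01  0.01] w0.0231
21 t22.48 p [ 0.5597 -0.1405  0.1137] f [-0.4 -0.4 -1.9] m [ 0.04 -0.05  0.05] w0.0234
```

View pics/s10c.png

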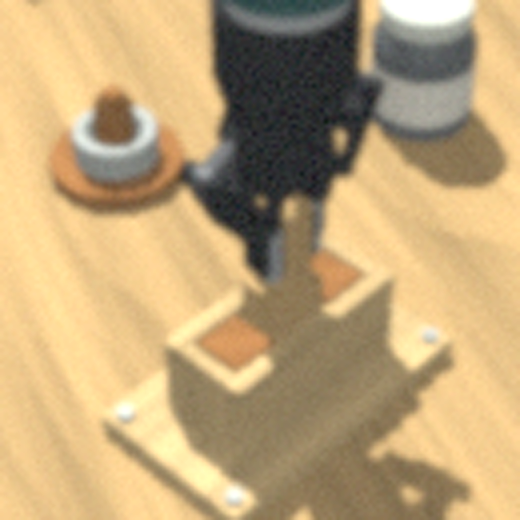

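It is free: the wrist carries just the core's weight past the 6 mm stop. Lifting to an underside height of about 0.10 m.

```bash
python3 - <<'E'
from h import *
P0=np.array([.5597,-.1404,.0925])
for h in (35,50,86):
    ctrl.servo_line(P0+ez*h/1e3,Rdown(),vel=.06);o=st(h)
    if o['ft_force'][2]<-14: print('BLOCK');break
ctrl.dwell(.3);st();snap('side','s11');snap('top','t11')
E
python3 - <<'E'
import cv2,numpy as np
s=cv2.imread('pics/s11.png');t=cv2.imread('pics/t11.png')
a=cv2.resize(s[170:310,220:350],(520,560),interpolation=cv2.INTER_CUBIC);cv2.imwrite('pics/s11c.png',cv2.convertScaleAbs(a,alpha=1.5))
E
```

```text
35 t22.92 p [ 0.5604 -0.1407  0.1284] f [-0.5 -0.8 -2.2] m [-0.03  0.06  0.01] w0.0238
50 t23.32 p [ 0.5603 -0.1406  0.1433] f [-0.1 -0.1 -1.8] m [ 0.06 -0.05 -0.01] w0.0234
86 t24.07 p [ 0.5596 -0.1404  0.1785] f [-0.2  0.2 -2.1] m [ 0.03 -0.04  0.01] w0.0232
 t24.37 p [ 0.5594 -0.1403  0.178 ] f [-0.   0.2 -1.4] m [ 0.08  0.02 -0.01] w0.0233
```

View pics/s11c.png

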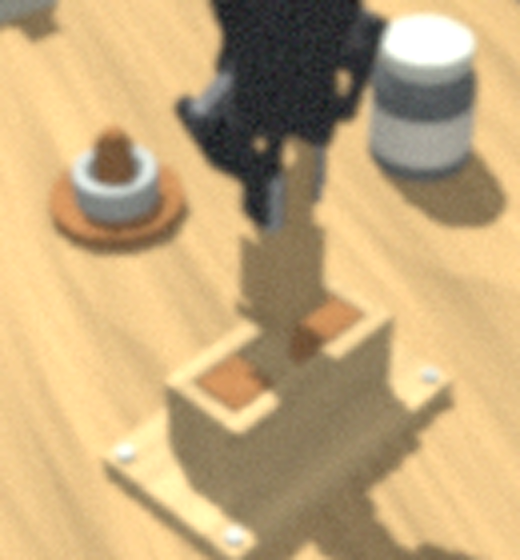

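```bash
python3 - <<'E'
from h import *
C=np.array([.5595,-.1404,.0997])
for n,l in (('foot bottom',(.021,.016,0)),('foot top',(.021,.016,.012)),('neck top',(.017,.016,.057))):
    P=[C+a*l[0]*ex+b*l[1]*ey+l[2]*ez for a in(-1,1) for b in(-1,1)]
    print(n,np.round((proj('side',P)-[220,170])*4).tolist())
E
```

```text
foot bottom [[279.0, 339.0], [238.0, 312.0], [331.0, 302.0], [289.0, 276.0]]
foot top [[279.0, 323.0], [237.0, 296.0], [331.0, 286.0], [289.0, 260.0]]
neck top [[285.0, 257.0], [242.0, 230.0], [328.0, 227.0], [285.0, 201.0]]
```

The picture matches the prediction for an upright core with its underside at 0.10 m. Left foot corner is seen at about (240,310) against (238,312) predicted, and the neck shoulder at about (245,233) and (325,228) against (242,230) and (328,227). Handing in.

```bash
python3 - <<'E'
from h import *
st();ctrl.sign_off()
E
```

```text
t24.47 p [ 0.5596 -0.1403  0.1782] f [-0.4  0.2 -1.7] m [ 0.06 -0.   -0.02] w0.0233
the job is handed in; nothing more can be done
```

The job is handed in at 24.5 s of the 58 s allowed; `sign_off()` reports no verdict.

**What I did:**
- I lifted the ring off the core and lowered it round the post until the wrist felt the foot, then released it.
- I gripped the core by its stem and rocked it to about +8.9° and then −8.8°. Side force while the strips slid was about 5–6 N, and up to 9 N at the extremes.
- I lifted the core straight out. It passed the 6 mm locking height with only about 2 N at the wrist.

**Last checks:**
- **Core:** it is held upright about 3 cm above the form's wall tops (underside near 0.10 m) and centred over the form. Its corners in the side view matched the prediction to about 1 pixel, and the wrist force was close to its weight alone.
- **Ring:** it looks flat on the foot, round the post.
- **Bystanders:** I never went near the jar, maquette or spatula. The jar stood unchanged in the pictures; I did not measure any of the three again.

**Disagreements and gaps:**
- The measured grip widths were 57.7 mm and 23.3 mm, against 60 mm and 24 mm nominal. I put this down to the pads giving slightly.
- The post tip measured 70.6 mm high, against 67 mm given.
- The post foot's position from the side view alone was about 6–7 mm off the top-view position; I used the average of the tip measured from both views and the top-view foot position.
- I did not measure how far the strips moved; I inferred it from the core coming free.

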